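Drive the taper key tight in the wheel hub

ROBOT

A 6-joint arm with a two-finger parallel gripper is mounted at the origin on the work surface. World frame = base frame: x ahead of the robot, y to its left, z up, the work surface at z = 0. Lengths are in mm, angles in rad, forces in N, time in s.
With the tool pointing down it reaches from about 350 to 725 mm from the base axis. Payload 4.3 kg.
Tool frame: the origin (TCP) lies at the very end of the fingers, on their centre line; the grasp point (between the pads) lies 19 mm behind it (robot.hold_point_z is the distance from the TCP to the grasp point, in mm); z points along the fingers, y is the line along which they close (so a half turn about z gives the same grasp; the last joint's range is limited). The gripper opens to 85 mm and grips with 20 to 120 N. Pads are 22 mm wide; open, the fingers measure 114 mm over their backs; the gripper's body (76 mm by 85 mm) begins 54 mm behind the grasp point. The pads swing forward as they close: fully open they stand 13 mm farther back than shut.
Start: joints at [-1.23, 0.377, 0.081, 1.274, 0, 1.46], TCP at [250.536, -517.592, 207.729] pointing down, gripper open.
Joint ranges: [-2.72, 2.72], [-0.84, 1.66], [-1.02, 1.22], [-1.77, 2.12], [-1.37, 1.28], [-3.14, 3.14]. Speed limits (rad/s): [2.57, 2.57, 3.14, 3.14, 3.14, 3.14].

INTERFACE

Orientations are given as a 3x3 rotation matrix whose columns are the frame's x, y, z axes.
In Python, from station import robot gives the robot as it stands. Calls block until the motion is done:
- robot.move_to(position, orientation): joint-space move of the TCP to a pose.
- robot.move_l(position, frame=None, rate=150): straight line of the TCP; frame=None keeps the orientation; rate is the mean speed in mm/s.
- robot.goto_joints(angles): joint-space move.
- robot.open() and robot.grasp(): open the fingers fully, or close them until they stop; the grip force is fixed at half the most.
- robot.dwell(seconds).
- robot.inverse_kinematics(position, orientation): joint angles nearest the present ones, or None.
- robot.read_state(): the state.
- robot.grab_frame(name): name is "side" or "top"; returns the picture (384x512x3 uint8, red, green, blue); there is no depth.
- robot.camera_model(name): a dict with "mtx" (3x3 intrinsics, pixels), "dist" ([k1, k2, p1, p2, k3] as OpenCV has them; the pictures are not rectified), "pose" (4x4, takes a point from camera to world coordinates). Camera axes: x right, y down, z forward; pixel columns grow to the right and rows downward; lengths in mm; the calibration is good to about 2 mm. A picture is of the moment at which its call begins. camera_model takes no time and is no camera call.
A pose or a line that the arm cannot do raises robot.PlanningError and nothing moves.
- robot.hand_in(): hands the job in; it is judged then, once.
Trained networks look in the newest picture that a camera, given by its name, has taken for a name from the list of things; names that differ only in an ending like _2 or _b are one class to them, and where a whole thing is asked for, a point or a joint stands for the part that bears it (a point fixed in the world has none). Each returns a list of dicts, best first, with "confidence" (0 to 1); they miss things now and then, are a little off and sometimes report something else, mostly with a low value. They report only what shows in the picture. A call takes as long as a camera call. They do not tell look-alikes from the thing itself.
- robot.cut_out(camera, name): "mask" (384x512 bool, what is visible of it) and "bbox" ([left, top, right, bottom] in pixels, round what is visible of it).
- robot.pinpoint(camera, name): "xy" ([column, row] in pixels: a listed point, or the origin of a listed thing).
The state is a dict: "time": time; "joint_positions": joint angles; "qd": joint speeds; "joint_torque": joint torques, N m; "ee_pos": TCP position; "orientation": TCP orientation; "contact_force": force on the tool from outside, world axes, zero at the start; "wrist_torque": the same for the moment, N m; "width": opening from 0.0 (shut) to 1.0 (fully open); "grasp_force": force on a finger pad.
Only numpy, scipy, OpenCV 4.12 (cv2) and the standard library are available. Lean on these libraries where they do the work, as an engineer would, in place of code of your own. Each camera call takes 0.05 s, during which the arm holds its last target. There are 200 camera calls.

TASK

Take the taper key with the offset head out of the wooden rack and start it, narrow end down, in the keyway between hub and shaft. Then drive it with the guarded drift from the same rack, pressing or tapping gently on its head, until the slack in the shaft is taken up and the key is properly tight but not over-driven, and stand the drift back in the slot it came from. Leave the other pieces in the rack alone.

Things in the scene. Friction and masses are not known exactly. Their poses are not given: they have to be found in the camera images.
- hub: Steel wheel hub fixed to the bench: barrel 126 mm across, 60 mm high, on a 176 mm flange with five 32 mm studs, round a 56 mm dark shaft that ends 4 mm above the barrel. Nothing turns. Origin at the centre of its underside, z up; the keyway is a slot on its -y side, straight down through the barrel.
- keyway (a point): Centre of the keyway's mouth, in the hub's top face, 38.4 mm from the hub's axis along hub -y. The slot is 21 mm wide along hub x; along hub y it lies between an upright flat on the shaft (inner side) and a slope in the hub (outer side): 17 to 19.3 mm apart at the mouth (18.8 mm typical when tight), 6 mm less at the bottom 60 mm down (taper 1 in 10, as the key).
- key: The taper key, dark steel, about 0.24 kg, standing in a rack slot: 18 mm wide (its x), 86 mm long (its z, up), the top 16 mm a head. Origin at its lower end, mid-thickness. The +y face, 7 mm from the origin, is flat and goes against the shaft; the -y face slopes, 7 mm off at the lower end and 14 mm off 70 mm up, and goes outward. Placed so, its yaw is the hub's.
- key_head (a point): Centre of the top face of the key's head, 86 mm up and 5 mm to the -y side of the key's origin. The head is 18 mm along key x and 24 mm along key y, from 7 mm on the +y side to 17 mm on the -y side of the origin.
- drift: The drift (driving punch), bright steel, 0.24 kg, upright: a 16 mm round foot 44 mm long, then a guard 34 mm across and 8 mm thick, then an 18 mm round grip 64 mm long up to 116 mm. Origin at the lower end of the foot, on the axis. It hangs in its slot with the guard on the rack's top, so its origin starts 11 mm above the bench.
- rack: Wooden block fixed to the bench, 75 mm along its x, 250 mm along its y, 55 mm high, origin at the centre of its underside. Four slots 22 mm square and 48 mm deep (floor 7 mm above the bench) in a row, at y = -90, -30, 30 and 90 mm. The key, the drift, the plain key and the pin stand in them in any order, with the rack's yaw.
- plain_key: Bystander: plain parallel key without a head, dark steel, 18 by 14 by 85 mm, upright in a slot of the rack; origin at its lower end. Not to be used.
- pin: Bystander: round steel pin, 18 mm across, 95 mm long, upright in a slot of the rack; origin at its lower end. Not to be used.
- hub_top (a point): Centre of the hub's top face, 60 mm above the bench. The shaft is slack in the hub: the key first pushes it aside along hub +y by 0.2 to 1.4 mm (2 to 14 mm of key travel at a light drag of about 4 to 11 N) until it bears on the far side of the bore, and only then does the key bind hard. No pose shows where that will be: it must be felt.
- key_grip (a point): Middle of the key's head, 78 mm up and 5 mm to the -y side of the key's origin. Let go in the keyway, the key rests by itself with its lower end some 28 to 52 mm below the hub's top. Once it binds (43 to 54 mm down) the push climbs by 10 N or more per mm. One or two pushes of 17 to 24 N against the bound key make it tight and it stays by friction; over 35 N over-drives it.
Mind the look-alikes: they are no part of the job. What is shaped like the drift but blue or green is not meant.

How it is judged:
By the outcome, as a careful person would: the job done as asked, in the order asked, and still so for the second after the job is handed in, with the robot touching nothing.
It also fails if it takes over 72 s, if anything falls off the work surface, if the arm or the gripper's body presses on something with over 40 N, if the wrist force passes 120 N, or if a joint passes its speed limit or range.

## Working session

There is one attempt and no reset: what is moved stays moved. The work goes in short steps, each a Python script; the robot and the scene stay as the last script left them, time stands still between calls to the robot, and variables do not carry over. Pictures are saved under pics/ and viewed, at most 10 in all, crops included, and the job is handed in when it is done.

```bash
mkdir -p pics; ls; cat > h.py <<'E'
import numpy as np, cv2
from station import robot
def ray(cam,px):
    m=robot.camera_model(cam); K=np.array(m["mtx"],float); d=np.array(m["dist"],float); P=np.array(m["pose"],float)
    u=cv2.undistortPoints(np.array([[px]],float),K,d)[0,0]
    return P[:3,3],P[:3,:3]@np.array([u[0],u[1],1.])
def at_z(cam,px,z):
    o,v=ray(cam,px); return o+v*(z-o[2])/v[2]
def proj(cam,p):
    m=robot.camera_model(cam); P=np.linalg.inv(np.array(m["pose"],float))
    r=cv2.projectPoints(np.array(p,float).reshape(-1,1,3),cv2.Rodrigues(P[:3,:3])[0],P[:3,3],np.array(m["mtx"],float),np.array(m["dist"],float))[0]
    return r[:,0]
def tri(pa,pb):
    A=np.zeros((3,3));b=np.zeros(3)
    for c,p in(("top",pa),("side",pb)):
        o,v=ray(c,p);v=v/np.linalg.norm(v);M=np.eye(3)-np.outer(v,v);A+=M;b+=M@o
    return np.linalg.solve(A,b)
def save(cam,name):
    im=robot.grab_frame(cam); cv2.imwrite(f"pics/{name}.png",cv2.cvtColor(im,cv2.COLOR_RGB2BGR)); return im
E
python3 - <<'E'
from h import *
np.set_printoptions(precision=1,suppress=True)
save("top","t0");save("side","s0")
H={"key_head":94,"keyway":60,"hub_top":60,"hub":0,"key":8,"drift":11,"rack":0,"plain_key":7,"pin":7,"key_grip":85}
for n,z in H.items():
    for c in("top","side"):
        for r in robot.pinpoint(c,n)[:3]: print(n,c,np.array(r["xy"]),round(r["confidence"],2),at_z(c,r["xy"],z))
for c in("top","side"):
    print(np.array(robot.camera_model(c)["pose"]))
    for n in("drift","key","rack","hub"):
        for r in robot.cut_out(c,n)[:3]: print(c,n,r["bbox"],round(r["confidence"],2))
E
```

```text
pics
key_head top [356.4 227.9] 0.49 [ 493.4 -266.8   94. ]
key_head side [335.8 146.6] 0.88 [ 492.6 -269.3   94. ]
keyway top [148.1 203.4] 0.72 [529.7 127.9  60. ]
keyway top [354.1 232.7] 0.49 [ 484.1 -273.2   60. ]
keyway side [197.2 289. ] 0.87 [527.4 125.7  60. ]
hub_top top [127.3 200.3] 0.75 [534.6 168.5  60. ]
hub top [135.1 205.1] 0.77 [528.7 172.    0. ]
hub side [178.6 332.9] 0.68 [535.6 168.9   0. ]
key side [195.8 286.9] 0.33 [562.3  91.8   8. ]
drift top [283.8 169. ] 0.74 [ 613.2 -139.2   11. ]
drift top [247.8 155.9] 0.62 [638.9 -62.5  11. ]
drift top [258.6 211.6] 0.59 [522.  -88.3  11. ]
drift side [246.5 198.7] 0.93 [ 610.7 -132.2   11. ]
drift side [220.8 217.9] 0.76 [621.2 -60.6  11. ]
drift side [273.2 225.9] 0.58 [527.2 -92.   11. ]
rack top [299.7 218.5] 0.77 [ 510.3 -176.     0. ]
rack top [147.2 204.3] 0.65 [531.1 146.6   0. ]
rack side [306.8 209. ] 0.78 [ 501.7 -176.9    0. ]
rack side [178.2 334.1] 0.34 [534.8 170.9   0. ]
rack side [334.4 152.6] 0.16 [ 537.1 -382.     0. ]
plain_key top [287.6 216.8] 0.59 [ 513.  -149.4    7. ]
plain_key side [340.2 151
[... 241 characters left out ...]
. ]
[[  0.   -1.    0.1 492. ]
 [ -1.   -0.   -0.  -62.6]
 [  0.   -0.1  -1.  733.7]
 [  0.    0.    0.    1. ]]
top drift [241.6, 143.3, 256.1, 166.8] 0.67
top drift [344.0, 226.5, 363.0, 236.4] 0.66
top drift [251.2, 199.9, 268.0, 221.6] 0.56
top rack [237.0, 190.4, 369.6, 252.9] 0.8
top hub [94.8, 158.7, 179.9, 245.6] 0.57
[[ -0.8  -0.3   0.4 220.8]
 [ -0.5   0.5  -0.7 445. ]
 [ -0.   -0.8  -0.6 584.7]
 [  0.    0.    0.    1. ]]
side drift [238.4, 150.1, 257.8, 203.6] 0.76
side drift [211.9, 167.8, 229.5, 224.4] 0.58
side key [328.7, 145.2, 344.1, 164.9] 0.65
side rack [247.0, 153.8, 359.2, 253.5] 0.85
side rack [294.7, 175.6, 305.6, 199.1] 0.45
side hub [118.8, 273.1, 242.6, 382.4] 0.62
```

View pics/t0.png

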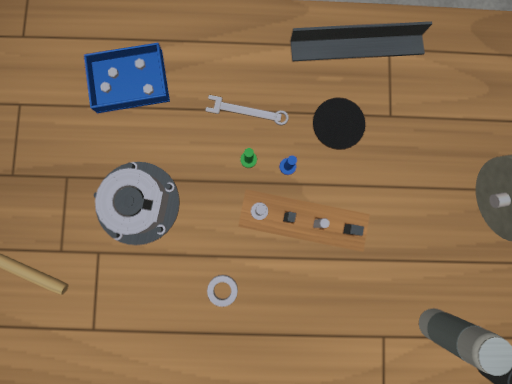

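View pics/s0.png

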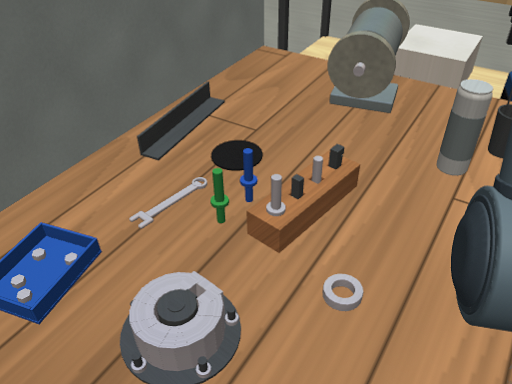

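Top view: the bright guarded drift is at (259,211), the end rack slot nearest the hub. The key is at (354,230) in the far slot, with the plain key and pin between them. The keyway is at (148,204). The blue and green drifts are decoys. I'll zoom in to check orientation.

```bash
python3 - <<'E'
import cv2,numpy as np
t=cv2.imread("pics/t0.png");s=cv2.imread("pics/s0.png")
def c(im,x,y,w,h,W,H): return cv2.resize(im[y:y+h,x:x+w],(W,H),interpolation=cv2.INTER_CUBIC)
a=np.hstack([c(t,232,185,144,72,800,400)[:, :]])
b=np.hstack([c(t,85,152,100,100,400,400)[:, :]])
g=np.vstack([c(t,234,186,140,70,560,280),c(s,240,140,140,80,560,320)])
h=np.vstack([c(t,117,180,60,60,240,240),c(s,155,260,80,60,240,180),c(s,320,135,40,40,240,180)])
cv2.imwrite("pics/z0.png",np.hstack([g,h]))
E
```

```text
(no output)
```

View pics/z0.png

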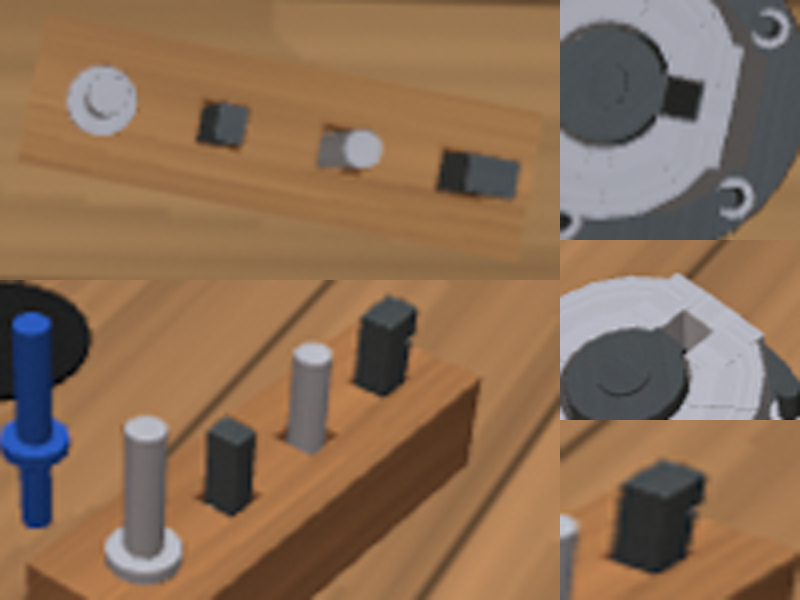

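The head overhangs away from the hub, so rack -y points to the key end and the rack yaw is close to the hub's. The head top spans about (351..363, 230) in the top picture. Next I fit the poses.

```bash
python3 - <<'E'
from h import *
np.set_printoptions(precision=1,suppress=True)
Z=lambda L,z:np.array([at_z("top",p,z) for p in L])
R=Z([(246,189.75),(369.25,214),(364.25,250.5),(239,226)],55)
print("rack",R,R.mean(0),np.linalg.norm(np.diff(np.vstack([R,R[:1]]),axis=0),axis=1))
r=cv2.minAreaRect(R[:,:2].astype(np.float32));print(r)
print("headtop",Z([(357.2,230.2),(351.3,229),(363.2,231)],93))
print("drifttop side",at_z("side",(240+147/4,140+(428-280)/4),127),"top",Z([(234+104/4,186+99/4)],127),"guard",Z([(234+101/4,186+100/4)],63))
S=Z([(144,198.75),(153,200.5),(151.5,210.5),(142,208.75)],60);print("slot",S,S.mean(0))
print("shaft top",Z([(117+50/4,180+83/4)],64))
# hub barrel top outline fit from images
for c,roi in(("top",(85,150,185,250)),("side",(110,260,250,384))):
    im=cv2.imread(f"pics/{c[0]}0.png").astype(int)
    m=((im.min(2)>125)&(im.max(2)-im.min(2)<30)).astype(np.uint8)
    k=np.zeros_like(m);x0,y0,x1,y1=roi;k[y0:y1,x0:x1]=m[y0:y1,x0:x1]
    n,l,st,ce=cv2.connectedComponentsWithStats(k);i=1+st[1:,4].argmax()
    cn=max(cv2.findContours((l==i).astype(np.uint8),0,1)[0],key=len)[:,0]
    P=np.array([at_z(c,p,60) for p in cn])[:,:2]
    A=np.c_[2*P,np.ones(len(P))]
    for _ in range(4):
        s=np.linalg.lstsq(A,(P**2).sum(1),rcond=None)[0];q=np.sqrt(s[2]+s[:2]@s[:2]);e=np.hypot(*(P-s[:2]).T)-q
        kk=abs(e)<max(1.5,1.5*np.median(abs(e)));P=P[kk];A=A[kk]
    print(c,"hub circle",s[:2],q,len(P))
for c in("top","side"):
    print(c,at_z(c,(148.1,203.4) if c=="top" else (197.2,289),60))
E
```

```text
rack [[ 562.4  -60.9   55. ]
 [ 521.4 -304.9   55. ]
 [ 450.1 -294.7   55. ]
 [ 491.1  -49.4   55. ]] [ 506.2 -177.5   55. ] [247.4  72.1 248.8  72.1]
((506.2098388671875, -177.80726623535156), (249.12442016601562, 72.13733673095703), 80.49627685546875)
headtop [[ 489.3 -268.6   93. ]
 [ 491.2 -257.6   93. ]
 [ 488.1 -279.9   93. ]]
drifttop side [519.6 -88.2 127. ] top [[518.7 -86.6 127. ]] guard [[521.  -87.7  63. ]]
slot [[538.5 136.3  60. ]
 [535.6 118.7  60. ]
 [516.2 120.5  60. ]
 [519.  139.1  60. ]] [527.3 128.7  60. ]
shaft top [[533.6 162.9  64. ]]
top hub circle [533.7 167.4] 63.57087276640207 159
side hub circle [533.4 166.3] 63.81707279837875 220
top [529.7 127.9  60. ]
side [527.4 125.7  60. ]
```

```bash
cat >> h.py <<'E'
RY=-0.166; HY=-0.16
def fr(yaw,s=1):
    y=s*np.array([np.cos(yaw),np.sin(yaw),0]);z=np.array([0,0,-1.]);return np.c_[np.cross(y,z),y,z]
def ax(yaw): return np.array([np.cos(yaw),np.sin(yaw),0]),np.array([-np.sin(yaw),np.cos(yaw),0])
RACK=np.array([506.2,-177.6,0]); HUB=np.array([533.5,166.9,0])
def st(t=""):
    s=robot.read_state();print(t,round(s["time"],2),np.round(s["ee_pos"],1),"F",np.round(s["contact_force"],1),"M",np.round(s["wrist_torque"],2),"w",round(s["width"],3),round(s["grasp_force"],1));return s
E
python3 - <<'E'
from h import *
kx,ky=ax(RY)
g=np.array([489.7,-268.0,0])
for s in(1,-1):
    for p,yw in((g,RY),(HUB-38*ax(HY)[1],HY)):
        print(s,np.round(robot.inverse_kinematics(list(p+[0,0,66]),fr(yw,s)),2))
st()
S=1 if abs(robot.inverse_kinematics(list(g+[0,0,66]),fr(RY,1))[5])<abs(robot.inverse_kinematics(list(g+[0,0,66]),fr(RY,-1))[5]) else -1
print("S",S)
robot.move_to(list(g+[0,0,125]),fr(RY,S));st("above")
robot.move_l(list(g+[0,0,67]),rate=120);st("down")
robot.grasp();st("grasp")
robot.move_l(list(g+[0,0,145]),rate=120);st("lift")
save("side","s1")
E
```

```text
1 [-0.61  0.43 -0.23  0.92  0.    1.12]
1 [ 0.12  0.4  -0.27  0.9   0.    1.85]
-1 [-0.61  0.43 -0.23  0.92  0.   -2.02]
-1 [ 0.12  0.4  -0.27  0.9   0.   -1.29]
 1.5 [ 250.5 -517.6  207.7] F [-0.3 -0.4  0.2] M [ 0.    0.01 -0.03] w 1.002 0.0
S 1
above 2.83 [ 489.6 -269.2  125.4] F [ 0.2 -0.4  0.2] M [-0.    0.03  0.  ] w 0.996 0.0
down 3.47 [ 489.8 -268.7   67.5] F [-0.   1.   0.5] M [ 0.01 -0.02 -0.05] w 1.001 0.0
grasp 4.13 [ 490.1 -268.2   67.5] F [-0.1  0.3  3.9] M [ 0.09  0.07 -0.04] w 0.169 58.6
lift 4.93 [ 489.  -267.6  144. ] F [ 0.2  0.  -2.5] M [ 0.01  0.01 -0.  ] w 0.168 59.0
```

View pics/s1.png

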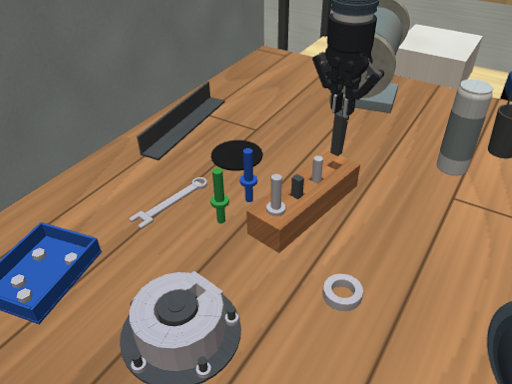

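The key is held upright at about (340,130), and the rack's other pieces are undisturbed. Moving over the keyway.

```bash
python3 - <<'E'
from h import *
hx,hy=ax(HY)
T=HUB-43.4*hy   # tcp at head: origin 5mm inward -> 38.4
robot.move_to(list(T+[0,0,150]),fr(HY,1));robot.move_l(list(T+[0,0,130]),rate=80);robot.dwell(.3);st()
t=save("top","t2");s=save("side","s2")
for n in("key","key_head","keyway","key_grip"):
    for c in("top","side"):
        for r in robot.pinpoint(c,n)[:2]: print(n,c,np.round(r["xy"],1),round(r["confidence"],2))
a=cv2.resize(cv2.cvtColor(s,cv2.COLOR_RGB2BGR)[220:320,150:250],(600,600),interpolation=cv2.INTER_CUBIC)
cv2.imwrite("pics/z2.png",a)
o=HUB+[0,0,60]
print("expected low end",proj("side",T+5*hy+[0,0,69.5]), "keyway",proj("side",o-38.4*hy))
E
```

```text
7.15 [527.  124.1 130.4] F [-0.3 -0.1 -3.1] M [ 0.04 -0.04  0.04] w 0.167 58.3
key top [153.9 205.3] 0.74
key side [190.3 240.1] 0.74
key side [205.6 278.1] 0.68
key_head side [193.1 240.9] 0.97
keyway top [155.9 205. ] 0.63
keyway top [146.5 204.5] 0.61
keyway side [194.6 287.7] 0.81
key_grip top [136.8 203.8] 0.52
key_grip side [194.9 245.7] 0.8
expected low end [[195.18803053 286.24541074]] keyway [[195.82452511 290.55435461]]
```

View pics/z2.png

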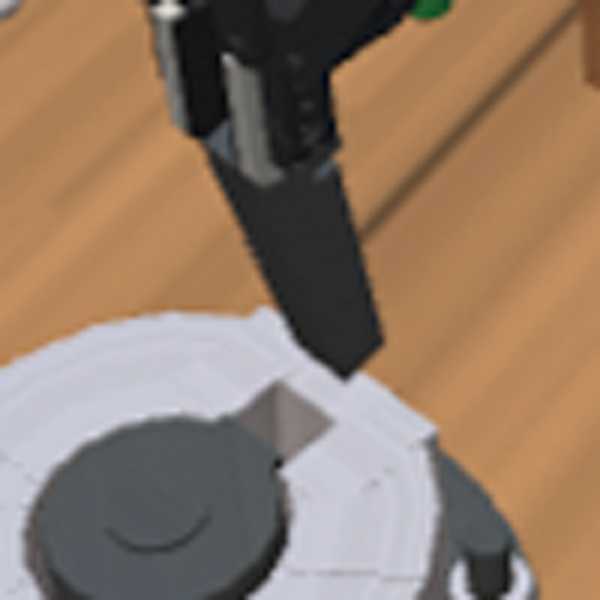

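The key has pivoted in the grip: its lower end is swung outward (-y), with corners at about zoom (302,345), (345,380), (383,340). I'll fit the tilt and rotate the tool to bring the key upright.

```bash
cat >> h.py <<'E'
from scipy.optimize import least_squares
def keyfit(tcp,yaw,px,edge):
    """px: pixels of lower corners (+x+y),(-x+y),(-x-y); edge: two points on +x+y silhouette. returns tilt(about key x), origin"""
    kx,ky=ax(yaw);kz=np.array([0,0,1.])
    def pts(p,loc):
        th,dx,dy,dz=p;c,s=np.cos(th),np.sin(th)
        loc=np.array(loc,float);y=c*loc[:,1]-s*loc[:,2];z=s*loc[:,1]+c*loc[:,2]
        return np.array(tcp)+kx*dx+ky*dy+kz*dz+np.outer(loc[:,0],kx)+np.outer(y,ky)+np.outer(z,kz)
    cs=[(9,7,-78),(-9,7,-78),(-9,-7,-78)]
    f=lambda l:[(a,b+5,c) for a,b,c in l]   # local coords relative to grip pt
    def res(p):
        q=proj("side",pts(p,f(cs)))-px
        a,b=proj("side",pts(p,f([(9,7,-78),(9,7,-20)])));n=np.array([b[1]-a[1],a[0]-b[0]]);n/=np.linalg.norm(n)
        return np.r_[q.ravel(),[(e-a)@n for e in edge],p[1]*.3,p[2]*.2,(p[3]-18)*.5]
    r=least_squares(res,[0,0,0,18]);o=pts(r.x,f([(0,0,-78)]))[0]
    return r.x,o,np.abs(r.fun).max()
E
python3 - <<'E'
from h import *
c=lambda L:np.array(L)/6+[150,220]-.4
s=robot.read_state()
x,o,e=keyfit(s["ee_pos"],HY,c([(302,345),(345,380),(383,340)]),c([(215,165),(280,300)]))
print(x,o,e); hx,hy=ax(HY);d=o-HUB;print("hub frame",d@hx,d@hy,d[2])
print(np.round(s["orientation"],3))
E
```

```text
[-0.21463151 -0.39172368 -5.72140622 18.24404505] [523.40437246 106.90318787  70.96663504] 1.144281243824443
hub frame -0.4080944355000753 -60.83890712797218 70.96663504497997
[[ 0.159  0.987 -0.   ]
 [ 0.987 -0.159 -0.   ]
 [-0.    -0.    -1.   ]]
```

```bash
python3 - <<'E'
from h import *
hx,hy=ax(HY); th=0.215
Q=cv2.Rodrigues(hx*th)[0]
s=robot.read_state();R=np.array(s["orientation"])
v=np.array([523.4,106.9,71.])-np.array(s["ee_pos"])
tgt=HUB-38.4*hy+[0,0,74]
p=tgt-Q@v; print(p, Q@v)
robot.move_l(list(p),Q@R,rate=60);robot.dwell(.3);st()
t=save("top","t3");s=save("side","s3")
g=lambda im,x,y:cv2.resize(cv2.cvtColor(im,cv2.COLOR_RGB2BGR)[y:y+80,x:x+80],(480,480)if 0 else (400,400),interpolation=cv2.INTER_CUBIC)
cv2.imwrite("pics/z3.png",cv2.resize(np.hstack([g(s,155,230),g(t,110,165)]),(800,400)))
E
```

```text
[528.48387856 133.33456853 135.36302151] [ -1.10169769  -4.34409621 -61.36302151]
 8.32 [528.5 134.1 135.3] F [ 0.3  0.1 -2.3] M [-0.3   0.04 -0.01] w 0.161 58.6
```

View pics/z3.png

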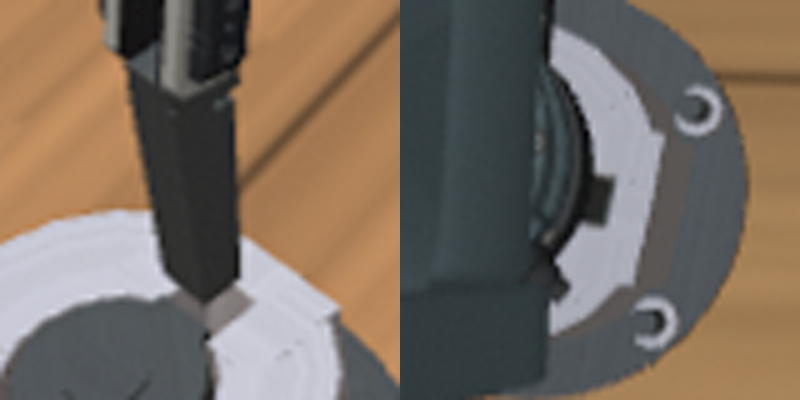

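```bash
python3 - <<'E'
from h import *
c=lambda L:np.array(L)/5+[155,230]-.4
s=robot.read_state();hx,hy=ax(HY);tgt=HUB-38.4*hy+[0,0,74]
x,o,e=keyfit(tgt+[0,0,60],HY,c([(165,275),(207,303),(240,278)]),c([(135,100),(158,235)]))
print(x,o,e); d=o-HUB;print("hub frame",d@hx,d@hy,d[2])
# predicted corners for ideal
cor=lambda z:np.array([tgt+a*hx+b*hy+[0,0,z] for a,b in((9,7),(-9,7),(-9,-7))])
print((proj("side",cor(0))+.4-[155,230])*5,(proj("side",cor(60)[:1])+.4-[155,230])*5)
m=np.array([HUB+a*hx-b*hy+[0,0,60] for a,b in((10.5,29),(10.5,47.8),(-10.5,47.8),(-10.5,29))])
print("mouth",(proj("side",m)+.4-[155,230])*5)
E
```

```text
[-4.26937119e-03 -9.10080290e-01 -4.46923314e+00  1.80211813e+01] [526.51522379 129.33065071  74.00054536] 0.8938466288422872
hub frame -0.9100802903993293 -38.20228865408788 74.00054536375359
[[161.56667759 271.46348219]
 [205.1444928  303.95589027]
 [241.33234921 274.30289112]] [[137.43658834 124.45511223]]
mouth [[157.06788984 305.67844345]
 [204.97212762 267.0280986 ]
 [255.17785348 303.86087201]
 [207.31276969 343.75659194]]
```

The tilt is corrected, and the key is now upright and centred over the mouth to within about 1 mm. Starting a guarded descent.

```bash
cat >> h.py <<'E'
def step(d,rate=40):
    p=np.array(TG[0])+d;TG[0]=p;robot.move_l(list(p),rate=rate);return robot.read_state()
TG=[None]
E
python3 - <<'E'
from h import *
hx,hy=ax(HY)
TG[0]=np.array([528.484,133.335,135.363]); F0=np.array([.3,.1,-2.3])
step(.6*hx+[0,0,-9],60)   # origin z 65
b=st("z65")
for i in range(30):
    s=step(np.array([0,0,-1.5]),30);F=np.array(s["contact_force"])-F0
    print(round(60-(s["ee_pos"][2]-61.36),1),np.round([F@hx,F@hy,F[2]],1))
    if F[2]>6 or np.hypot(*F[:2])>8: break
st("end")
E
```

```text
z65 8.72 [528.3 133.3 125.5] F [-0.1  0.9 -2. ] M [-0.26  0.06 -0.01] w 0.16 58.6
-3.5 [-0.1  0.3 -1.1]
-2.0 [-0.8 -1.4  0.5]
-0.4 [-0.   0.3  0.1]
1.1 [-0.4  0.2 -0.9]
2.6 [-0.1 -0.2  0. ]
4.1 [-0.4 -0.   0. ]
5.6 [ 0.7  0.  -0.3]
7.1 [ 0.3 -0.3 -0.6]
8.6 [-0.5 -0.4 -0.2]
10.2 [ 0.  -0.3 -0.2]
11.6 [-0.4 -0.6 -1.6]
13.1 [-0.8 -0.2 -0.6]
14.6 [-0.2 -0.3 -0.6]
16.1 [-0.5 -0.4  0. ]
17.6 [-0.5 -0.3 -0.9]
19.1 [-1.1  0.5 -0.6]
20.6 [-0.4 -0.5 -0.8]
22.1 [-0.3 -0.8 -0.1]
23.6 [-0.6 -1.2 -1.1]
24.9 [ 0.6 -1.3  0.6]
26.2 [ 0.3 -2.1  3.4]
27.8 [-0.2 -2.6  4.8]
29.6 [ 0.4 -1.7  3.9]
31.2 [ 0.  -1.5  4.1]
32.7 [ 0.  -2.2  2.9]
34.3 [-0.3 -1.3  3.3]
35.7 [-0.3 -1.7  3.6]
37.2 [-0.5 -2.2  2.8]
38.6 [ 1.1 -1.2  4.1]
39.9 [-1.2 -1.5  5.6]
end 16.22 [529.2 133.3  81.5] F [-1.1 -1.2  3.3] M [-0.39  0.15  0.14] w 0.163 61.0
```

```bash
python3 - <<'E'
from h import *
robot.open();s=st("open")
R=np.array(s["orientation"]);p=np.array(s["ee_pos"])
robot.move_l(list(p-R[:,2]*75),rate=150)
kx,ky=ax(RY);D=RACK+90*ky
robot.move_to(list(D+[0,0,165]),fr(RY,1));st("above drift")
t=save("top","t4");s=save("side","s4")
for n in("key_head","key_grip"):
    for c in("top","side"):
        for r in robot.pinpoint(c,n)[:2]: print(n,c,np.round(r["xy"],1),round(r["confidence"],2))
g=lambda im,x,y:cv2.resize(cv2.cvtColor(im,cv2.COLOR_RGB2BGR)[y:y+80,x:x+80],(400,400),interpolation=cv2.INTER_CUBIC)
cv2.imwrite("pics/z4.png",np.hstack([g(s,155,230),g(t,110,165)]))
E
```

```text
open 16.91 [529.1 133.2  81.4] F [-0.8 -0.2 -0.4] M [-0.18  0.02 -0.04] w 0.998 0.0
above drift 18.37 [520.6 -87.8 164.3] F [-0.  -0.3 -1. ] M [ 0.01 -0.01  0.01] w 1.001 0.0
key_head side [191.4 269.2] 0.65
key_grip side [195.4 271.1] 0.72
```

View pics/z4.png

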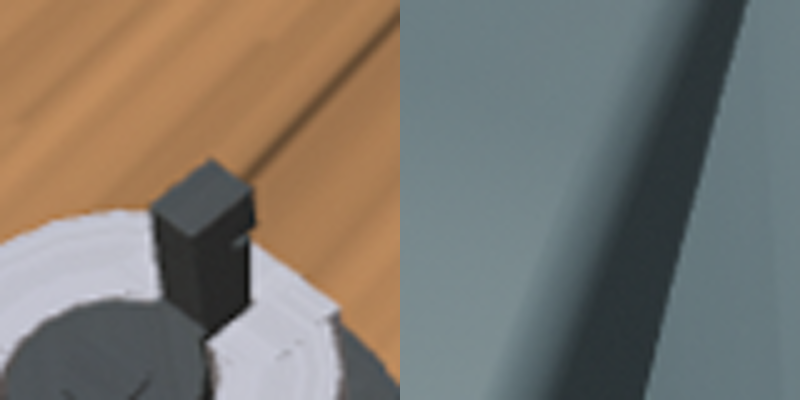

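The key stands upright in the keyway with its head top centre at side px ~(195,269.4). Now I'll take the drift.

```bash
python3 - <<'E'
from h import *
hx,hy=ax(HY)
f=lambda v:(proj("side",HUB+v[0]*hx-41*hy+[0,0,v[1]])[0]-[195.0,269.4])
r=least_squares(f,[0,108]).x;print("head x,z",r,"depth",60+86-r[1])
K=HUB+r[0]*hx-41*hy; K[2]=r[1]; np.save("K.npy",K)
D=np.array([520.6,-88.0,0])
robot.move_l(list(D+[0,0,80]),rate=120);st("down")
robot.grasp();s=st("grasp");np.save("G.npy",s["ee_pos"])
robot.move_l(list(D+[0,0,150]),rate=130);st("lift")
P=np.array([K[0],K[1],K[2]+18+69])
robot.move_to(list(P),fr(RY,1));robot.dwell(.2);st("over")
t=save("top","t5");s=save("side","s5")
print("exp foot",proj("side",[P-[0,0,69],P+[0,0,47]]),"head",proj("side",K))
cv2.imwrite("pics/z5.png",cv2.resize(cv2.cvtColor(s,cv2.COLOR_RGB2BGR)[190:310,135:255],(600,600),interpolation=cv2.INTER_CUBIC))
E
```

```text
head x,z [ -1.69076057 104.0546606 ] depth 41.94533940189356
down 19.52 [521.2 -88.2  80.7] F [-0.4 -0.   0.1] M [-0.02 -0.04  0.02] w 0.994 0.0
grasp 20.17 [521.1 -88.1  80.3] F [ 1.3 -0.5  2.2] M [-0.06 -0.14  0.  ] w 0.188 58.5
lift 20.86 [519.8 -87.8 149. ] F [ 0.1  0.2 -2.6] M [ 0.03  0.04 -0.04] w 0.185 58.9
over 21.93 [525.3 125.1 190.6] F [-0.6  0.5 -2.7] M [ 0.06 -0.1  -0.  ] w 0.186 58.9
exp foot [[193.7172392  260.42225786]
 [184.19813743 193.67714307]] head [[195.  269.4]]
```

View pics/z5.png

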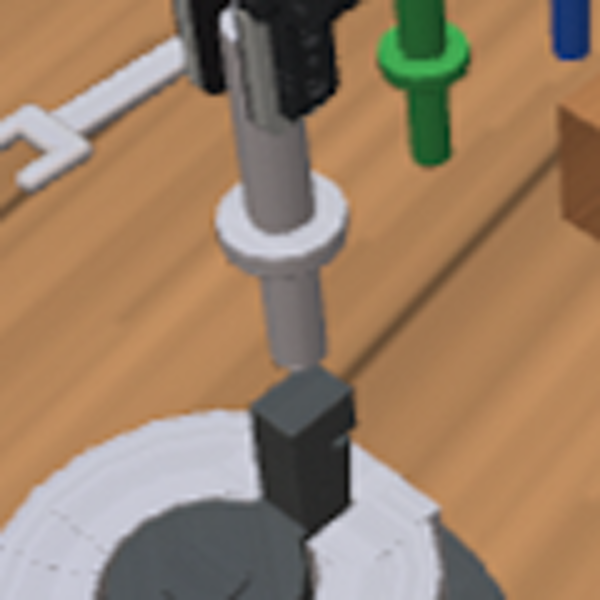

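The drift is upright over the head: foot bottom at about (194.4,261.2), head at (195,269.4). Driving by feel.

```bash
cat >> h.py <<'E'
def fz(n=3): return np.mean([robot.read_state()["contact_force"] for _ in range(n)],0)
def push(target,h=.5,maxn=60,verbose=True):
    log=[]
    for i in range(maxn):
        F=fz()[2]-F0[0]
        log.append((round(float(TG[0][2]),2),round(float(robot.read_state()["ee_pos"][2]),2),round(float(F),1)))
        if F>=target: break
        d=h if F<9 else (.25 if F<14 else .12)
        step(np.array([0,0,-d]),8 if d<.5 else 15)
    if verbose: print(*log)
    return log
F0=[0]
E
python3 - <<'E'
from h import *
K=np.load("K.npy");hx,hy=ax(HY)
TG[0]=np.array([K[0],K[1],K[2]+87])
F0[0]=fz(5)[2];print("F0",F0)
step(np.array([0,0,-13.]),60)
push(3,1.0,12);print("contact",TG,F0);s=st()
save("side","s6")
l=push(12,.5,30)
st();np.save("T.npy",np.r_[TG[0],F0[0]])
E
```

```text
F0 [np.float64(-2.080187007751299)]
(178.05, 177.23, -0.2) (177.05, 177.18, 0.0) (176.05, 176.08, 0.7) (175.05, 174.99, -0.3) (174.05, 173.98, -1.1) (173.05, 172.96, -0.4) (172.05, 172.1, -0.5) (171.05, 172.03, 7.2)
contact [array([525.29878857, 126.69305032, 171.0546606 ])] [np.float64(-2.080187007751299)]
 24.15 [525.9 126.8 172. ] F [-1.3  0.8  5.1] M [ 0.03  0.26 -0.01] w 0.19 59.5
(171.05, 172.0, 7.9) (170.55, 171.96, 10.0) (170.3, 171.98, 12.0) (170.05, 171.94, 12.4)
 24.95 [526.2 126.9 171.9] F [-2.6  0.4 10.3] M [-0.01  0.71  0.01] w 0.188 60.2
```

```bash
python3 - <<'E'
from h import *
T=np.load("T.npy");TG[0]=T[:3];F0[0]=T[3]
l=push(18,.5,30)
st();np.save("T.npy",np.r_[TG[0],F0[0]])
s=save("side","s7")
cv2.imwrite("pics/z7.png",cv2.resize(cv2.cvtColor(s,cv2.COLOR_RGB2BGR)[220:320,145:245],(600,600),interpolation=cv2.INTER_CUBIC))
E
```

```text
(170.05, 171.94, 12.4) (169.8, 171.96, 13.4) (169.55, 171.94, 14.5) (169.43, 171.92, 15.1) (169.31, 171.91, 16.1) (169.19, 171.91, 17.2) (169.07, 171.9, 17.5) (168.95, 171.87, 18.6)
 26.7 [526.5 127.  171.9] F [-4.1  0.1 16.5] M [-0.12  1.06 -0.  ] w 0.186 60.8
```

View pics/z7.png

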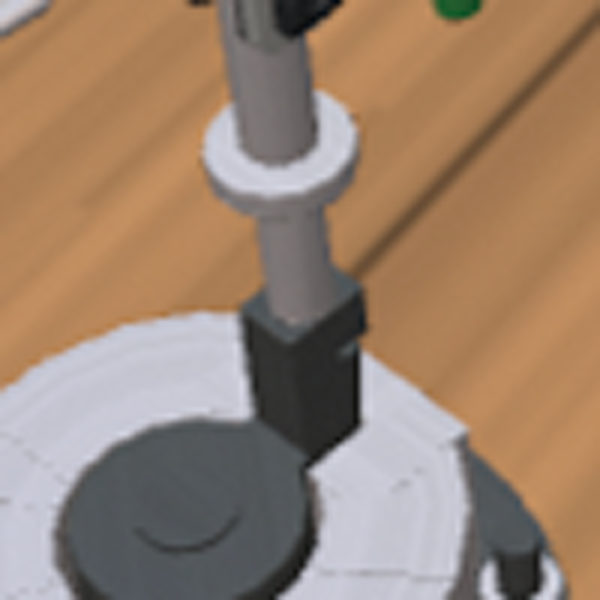

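The foot is centred on the head. The key is stiff at about 43 mm depth, with the slack apparently taken up during insertion at 4–5 N drag. Finishing this push, backing off, then pushing once more.

```bash
python3 - <<'E'
from h import *
T=np.load("T.npy");TG[0]=T[:3];F0[0]=T[3]
push(21,.5,30);robot.dwell(.2);st("p1")
step(np.array([0,0,174.5-TG[0][2]]),20);robot.dwell(.2);st("off");F0[0]=fz(6)[2];print(F0)
step(np.array([0,0,-1.5]),15)
push(21,.8,30);robot.dwell(.2);st("p2");np.save("T.npy",np.r_[TG[0],F0[0]])
E
```

```text
(168.95, 171.91, 16.8) (168.83, 171.9, 19.5) (168.71, 171.87, 18.2) (168.59, 171.85, 19.0) (168.47, 171.83, 20.5) (168.35, 171.85, 20.5) (168.23, 171.79, 20.2) (168.11, 171.81, 21.3)
p1 28.7 [526.9 127.1 171.8] F [-4.9 -0.7 20. ] M [-0.06  1.23 -0.03] w 0.186 61.2
off 29.37 [525.  126.7 174. ] F [-0.4 -0.3 -2.4] M [ 0.04 -0.01 -0.  ] w 0.184 58.8
[np.float64(-2.419678181967273)]
(173.0, 172.74, -0.2) (172.2, 172.16, -0.1) (171.4, 171.96, 4.9) (170.6, 171.96, 9.3) (170.35, 171.91, 10.4) (170.1, 171.9, 11.8) (169.85, 171.89, 13.8) (169.6, 171.87, 14.5) (169.48, 171.89, 14.9) (169.36, 171.86, 14.9) (169.24, 171.9, 16.6) (169.12, 171.86, 16.3) (169.0, 171.85, 17.1) (168.88, 171.84, 18.5) (168.76, 171.85, 18.4) (168.64, 171.83, 18.8) (168.52, 171.83, 19.8) (168.4, 171.82, 19.9) (168.28, 171.79, 20.2) (168.16, 171.79, 20.2) (168.04, 171.77, 20.9) (167.92, 171.78, 21.6)
p2 35.07 [526.7 127.1 171.8] F [-4.4 -0.3 19.2] M [0.01 1.56 0.02] w 0.187 61.2
```

```bash
python3 - <<'E'
from h import *
L={n:cv2.imread(f"pics/{n}.png",0).astype(np.float32) for n in("s0","s1","s2","s4","s5","s7")}
def sh(a,b,x0,y0,x1,y1):
    m=np.zeros(a.shape,np.uint8);m[y0:y1,x0:x1]=255
    W=np.eye(2,3,dtype=np.float32)
    c,W=cv2.findTransformECC(a,b,W,cv2.MOTION_TRANSLATION,(3,100,1e-5),m,1);return np.round(W[:,2],2),round(c,3)
for n in list(L)[1:]:
    print(n,"shaft",sh(L["s0"],L[n],152,286,188,328),"hub",sh(L["s0"],L[n],118,315,150,384),sh(L["s0"],L[n],200,320,245,384))
hx,hy=ax(HY);c=HUB+[0,0,64];print("px per mm hy",proj("side",c+hy)-proj("side",c))
E
```

```text
s1 shaft (array([-0.,  0.], dtype=float32), 1.0) hub (array([-0.,  0.], dtype=float32), 1.0) (array([ 0., -0.], dtype=float32), 1.0)
s2 shaft (array([-0.,  0.], dtype=float32), 1.0) hub (array([-0.,  0.], dtype=float32), 1.0) (array([-0.,  0.], dtype=float32), 1.0)
s4 shaft (array([-0.16,  0.09], dtype=float32), 0.994) hub (array([-0., -0.], dtype=float32), 1.0) (array([-0., -0.], dtype=float32), 1.0)
s5 shaft (array([-0.17,  0.09], dtype=float32), 0.994) hub (array([-0.,  0.], dtype=float32), 1.0) (array([ 0., -0.], dtype=float32), 1.0)
s7 shaft (array([-0.18,  0.09], dtype=float32), 0.994) hub (array([-0., -0.], dtype=float32), 1.0) (array([-0., -0.], dtype=float32), 1.0)
px per mm hy [[-0.54776875  0.44718865]]
```

The shaft shifted +y (about 0.3 mm by image registration) during insertion and not at all since, even at 21 N. So the key is bound and has had two pushes of about 21 N. Returning the drift.

```bash
python3 - <<'E'
from h import *
T=np.load("T.npy");TG[0]=T[:3]
step(np.array([0,0,30.]),60);st("up")
D=np.array([520.6,-88.0,0])
robot.move_to(list(D+[0,0,150]),fr(RY,1));robot.dwell(.2);F0[0]=fz(5)[2];st("above")
TG[0]=D+[0,0,150.]
step(np.array([0,0,-20.]),100)
s=save("side","s8")
for d in [6]*7+[2]*3+[.6]*6:
    step(np.array([0,0,-d]),60);F=fz(2)
    if F[2]-F0[0]>4: print("touch",TG,F);break
st("down")
cv2.imwrite("pics/z8.png",cv2.resize(cv2.cvtColor(save("side","s9"),cv2.COLOR_RGB2BGR)[150:270,210:330],(600,600),interpolation=cv2.INTER_CUBIC))
E
```

```text
up 35.72 [525.3 126.7 197.7] F [-0.4 -1.  -2.5] M [-0.02  0.02  0.03] w 0.182 58.8
above 36.8 [521.1 -86.7 150.4] F [ 0.7  0.2 -2.6] M [ 0.05  0.01 -0.03] w 0.184 58.8
touch [array([520.6, -88. ,  79.6])] [-0.75574174  0.88464741  5.17999373]
down 40.7 [521.  -88.1  80.3] F [-0.8  0.9  5.2] M [0.15 0.42 0.01] w 0.185 59.6
```

View pics/z8.png

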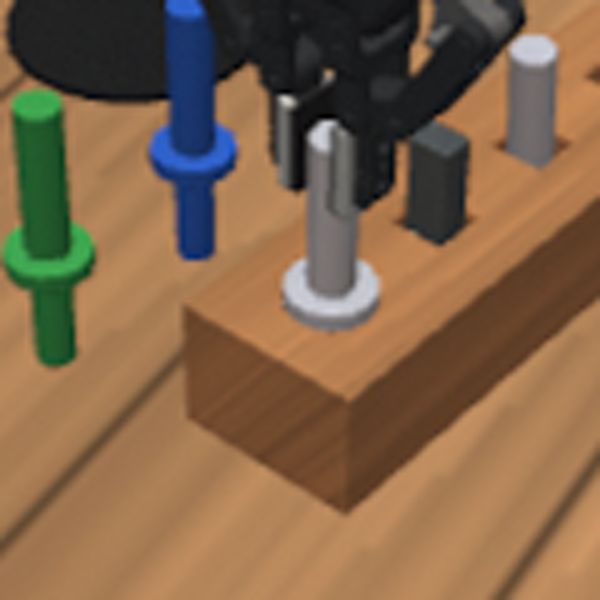

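The drift is seated with its guard on the rack at about (276,208). Releasing, comparing numerically with the earlier pictures, and handing in.

```bash
python3 - <<'E'
from h import *
robot.open()
robot.move_l([520.6,-88.0,190],rate=120)
robot.goto_joints([-1.23,0.377,0.081,1.274,0,1.46]);robot.dwell(.3);st()
s=save("side","s10").astype(int)[:,:,::-1]
L=lambda n:cv2.imread(f"pics/{n}.png").astype(int)
def d(a,b,x0,y0,x1,y1): return (abs(a-b).max(2)[y0:y1,x0:x1]>25).sum()
print("drift+others vs start",d(s,L("s0"),247,165,330,245),"key vs after insertion",d(s,L("s4"),150,255,215,330))
E
```

```text
44.63 [ 251.3 -517.4  207.9] F [ 0.7  0.2 -0.2] M [ 0.01 -0.04  0.05] w 1.002 0.0
drift+others vs start 38 key vs after insertion 10
```

```bash
python3 -c "
from station import robot
print(robot.hand_in())"
```

```text
the job is handed in; nothing more can be done
None
```

The job is handed in after about 45 s on the robot clock: the key is in the keyway at about 43 mm and held firm under two drift pushes of about 21 N, and the drift is back in its own slot. Its slack was taken up while the gripper was inserting it, so the drift only tightened an already bound key. I judged it tight by feel and by the shaft having stopped moving in the pictures, since the hand-in returned no verdict.

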